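# Change outlets on the hose test console

### The arm

A 7-joint arm with a two-finger parallel gripper is mounted at the origin on the work surface. World frame = base frame: x ahead of the robot, y to its left, z up, the work surface at z = 0. Lengths are in m, angles in degrees, forces in N, time in s.
With the tool pointing down it reaches from about 0.35 to 0.775 m from the base axis. Payload 3.1 kg.
Tool frame: the origin (TCP) lies on the centre line of the jaws, within the pads' length; the fingertips stand 8 mm ahead of it and the grasp point (between the pads) lies 11 mm behind it; z points along the fingers, y is the line along which they close (so a half turn about z gives the same grasp; the last joint's range is limited). The gripper opens to 85 mm and grips with 20 to 120 N. Pads are 22 mm wide; open, the fingers measure 114 mm over their backs; the gripper's body (76 mm by 85 mm) begins 54 mm behind the grasp point. The pads swing forward as they close: fully open they stand 13 mm farther back than shut.
Start: joints at [-75.098, 17.813, 0.802, 86.603, -0.252, 75.585, -1.558], TCP at [0.163, 0.525, 0.239] pointing down, gripper open.
Joint ranges: [-154.91, 154.91], [-16.99, 109.72], [-72.82, 74.43], [7.12, 147.25], [-82.49, 262.49], [11.32, 116.49], [-174.64, 174.64]. Speed limits (degrees/s): [159.86, 159.86, 180, 180, 180, 180, 180].

### API

Orientations are given as a 3x3 rotation matrix whose columns are the frame's x, y, z axes.
In Python, from bench import manip gives the robot as it stands.
- The arm moves only by the tool move_arm, never from a script. Its argument "motion" is a list of rows, each a list of 7 numbers: the shift along the tool's x, y, z each as a share of 0.5 m, from -1 to 1, then the turn, a rotation vector about the tool's x, y, z each as a share of 180 degrees, from -1 to 1, then the closure, from 0 (fully open) to 1 (shut). A call has 1 to 12 rows; each row is the pose to reach, as a shift and turn from the pose commanded when the call began, along the tool's axes at that moment, turning the shorter way round; what a row does not reach only later rows make up. A row lasts 1/12 s, in which the tool goes at most 41.7 mm and 7.16 degrees, less where a joint would pass 70% of its speed; a pose out of reach is approached as far as the arm can. A call with a number of a shift or a turn outside -1 to 1 is refused whole. A call with a gripper value outside its range is refused whole. The fingers move at their own pace and stop on an object; "force" is the grip in N (left out, the last holds). Time passes only in rows, so rows that repeat a pose let the fingers close. It gives the time, the measured TCP pose, the force, the opening and the grip force at its end, in the units of the state.
- manip.get_state(): the state, without advancing time (a new reading comes with each control period).
- manip.capture(name): name is "side" or "top"; returns the picture (384x512x3 uint8, red, green, blue); there is no depth.
- manip.get_calibration(name): a dict with "intrinsics" (3x3 intrinsics, pixels), "k1" (the pictures are not rectified: a ray, as slopes to the right and down, at radius r is drawn at 1 + k1 r^2 times it, then the intrinsics apply), "R" (3x3) and "t" (3): a world point X has camera coordinates R X + t. Camera axes: x right, y down, z forward; pixel columns grow to the right and rows downward; lengths in m; the calibration is good to about 2 mm. A picture is of the moment at which its call begins. get_calibration takes no time and is no camera call.
- manip.finish_job(): hands the job in; it is judged then, once.
The state is a dict: "clock": time; "qpos": joint angles; "qvel": joint speeds; "joint_torque": joint torques, N m; "tool_pos": TCP position; "ee_rot": TCP orientation; "contact_force": force on the tool from outside, world axes, zero at the start; "wrist_torque": the same for the moment, N m; "gripper_width": opening from 0.0 (shut) to 1.0 (fully open); "grasp_force": force on a finger pad.
Only numpy, scipy, OpenCV 4.12 (cv2) and the standard library are available. Lean on these libraries where they do the work, as an engineer would, in place of code of your own. Each camera call takes 0.05 s, during which the arm holds its last target. There are 200 camera calls.

### The job

The next hose goes on the coupler under the red dust cap, so pull that cap off and press it fully home on the one open coupler until it clicks. Relieve the freed coupler by pushing its brass poppet all the way in and letting it spring back out. Leave the blue and yellow caps and the loose things round the console as they are.

Things in the scene. Friction and masses are not known exactly. Their poses are not given: they have to be found in the camera images.
- console: Blue test console, fixed, 200 deep (x) by 360 mm wide (y); its top panel slopes at 30 degrees, 45 mm high at the front (robot) edge, 160 at the back. Origin on the bench under its middle, x to the back, z up. Four equal male couplers stand square to the panel in a row along y, 40 mm apart, in changing order, three capped, one open. Gauge and stop button 135 mm either side, 28 mm proud.
- outlet_open_seat (a point): The coupler that starts without a cap: centre of its collar face (radius 15 mm, 16 mm above the panel), on which a cap's mouth rests when home. z outward along the coupler (30 degrees from vertical), x up the slope, y along the row. On the collar stands a nose of radius 10, height 20 mm, tapering to radius 6 in its last 4.5 mm; a brass poppet stands 10 mm out of it.
- outlet_red_seat (a point): The same point, frame and build on the coupler that starts under the red cap.
- outlet_red_tip (a point): Centre of the end of the brass poppet (8 mm diameter) of the coupler that starts under the red cap, 30 mm above its collar face when out; it moves with the poppet. z outward along the coupler.
- poppet_red (a joint): How far that poppet is pushed in, m: 0 out, 0.008 fully in (its end then still stands 2 mm out of the nose). Springs back by itself; 4 N to start, 10 N fully in.
- cap_red: Red push-on dust cap, hard plastic, about 25 g: eight-sided, 30 mm across flats, 38 mm tall, starts fully home on its coupler. Origin at the centre of its open mouth, z along the axis to the closed top, two flats square to its x axis. Inside clears the nose by 1.2 mm all round; a lip snaps over sprung balls on the nose in the last 10 mm: about 8 to 12 N along the axis, on or off.
- cap_red_top (a point): Centre of the closed top of the red cap, 38 mm from its mouth.
- cap_blue: Blue cap of the same kind, home on its coupler; stays there. Origin at the centre of its mouth.
- cap_yellow: Yellow cap of the same kind, home on its coupler; stays there. Origin at the centre of its mouth.
- ferrule_1: Brass hose ferrule, a ring 32 mm across and 42 mm tall, standing on the bench to the left of the console. Origin at the middle of its underside.
- ferrule_2: A second, equal ferrule.
- swivel: Steel hose fitting lying on the bench in front of the console, 37 mm across the nut, 78 mm long along x. Origin at its underside.
- marker: Paint marker lying on the bench to the right of the console, 135 mm long along x, 16 mm thick. Origin at its underside.
- caliper: Digital caliper lying on the bench to the robot's right, 235 mm long along x, 14 mm thick. Origin at its underside.

How it is judged:
By the outcome, as a careful person would: the job done as asked, in the order asked, and still so for the second after the job is handed in, with the robot touching nothing.
It also fails if it takes over 40 s, if anything falls off the work surface, if the arm or the gripper's body presses on something with over 40 N, if the wrist force passes 120 N, or if a joint passes its speed limit or range.

## Working session

There is one attempt and no reset: what is moved stays moved. The work goes in short steps, Python scripts to look and compute and a tool call to move; the robot and the scene stay as the last step left them, time stands still between calls to the robot, and variables do not carry over. Pictures are saved under pics/ and viewed, at most 10 in all, crops included, and the job is handed in when it is done.

Besides the shell and the picture viewer there is one more tool, called after "Request:" as name([rows], argument=value, ...), one row to a line, values as JSON. move_arm: Moves the arm, as the interface text tells. Its arguments: {"type":"object","properties":{"motion":{"type":"array","items":{"type":"array","items":{"type":"number","minimum":-1,"maximum":1}}},"force":{"type":"number"}},"required":["motion"]}

```bash
mkdir -p pics; ls; python3 - <<'E'
from bench import manip
import cv2,numpy as np
for n in("side","top"):
    im=manip.capture(n); np.save(f"pics/{n}0.npy",im); cv2.imwrite(f"pics/{n}0.png",im[:,:,::-1])
    c=manip.get_calibration(n); print(n,{k:np.round(v,4).tolist() for k,v in c.items()}, (-np.array(c["R"]).T@np.array(c["t"])).round(3))
s=manip.get_state(); print({k:np.round(v,3).tolist() for k,v in s.items()})
E
```

```text
pics
side {'intrinsics': [[482.3231, 0.0, 267.3157], [0.0, 482.3231, 190.2929], [0.0, 0.0, 1.0]], 'k1': -0.0204, 'R': [[-0.9982, -0.0606, -0.0021], [-0.0279, 0.4909, -0.8708], [0.0538, -0.8691, -0.4917]], 't': [0.5132, 0.1398, 1.5567]} [0.432 1.315 0.888]
top {'intrinsics': [[492.3573, 0.0, 247.5618], [0.0, 492.3573, 191.3448], [0.0, 0.0, 1.0]], 'k1': 0.0733, 'R': [[-0.0068, -0.9997, 0.0215], [-0.9873, 0.0033, -0.1587], [0.1586, -0.0223, -0.9871]], 't': [-0.0364, 0.5004, 1.32]} [ 0.285 -0.009  1.383]
{'clock': 0.1, 'qpos': [-75.097, 17.858, 0.802, 86.684, -0.252, 75.583, -1.558], 'qvel': [-0.045, -0.105, 0.049, -0.345, 0.034, -0.028, 0.029], 'joint_torque': [0.001, -38.086, 0.147, -23.124, 0.012, 0.008, -0.0], 'tool_pos': [0.163, 0.525, 0.238], 'ee_rot': [[-0.955, 0.297, -0.001], [0.297, 0.955, -0.002], [-0.0, -0.002, -1.0]], 'contact_force': [0.209, -0.184, 0.211], 'wrist_torque': [-0.019, 0.025, 0.062], 'grasp_force': 0.0, 'gripper_width': 0.998}
```

View pics/side0.png

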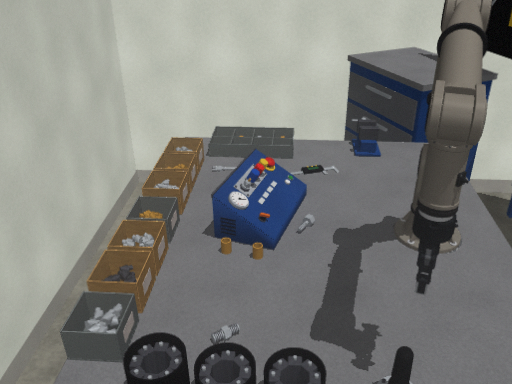

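View pics/top0.png

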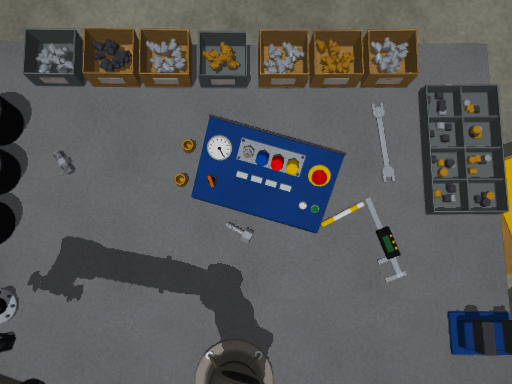

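The top view shows the console turned by about 15 degrees. From left to right the row is open (248,152), blue (262,158), red (277,163) and yellow (292,168). The gauge is at (219,148) and the stop button at (319,176). The side view shows the same row running from (247,186) to (268,162).

```bash
python3 - <<'E'
import cv2,numpy as np
a=np.load("pics/top0.npy")[110:240,185:350,::-1]; b=np.load("pics/side0.npy")[145:250,205:315,::-1]
cv2.imwrite("pics/c1.png",cv2.resize(a,None,fx=4.5,fy=4.5,interpolation=cv2.INTER_CUBIC))
cv2.imwrite("pics/c2.png",cv2.resize(b,None,fx=5.5,fy=5.5,interpolation=cv2.INTER_CUBIC))
E
```

```text
(no output)
```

View pics/c1.png

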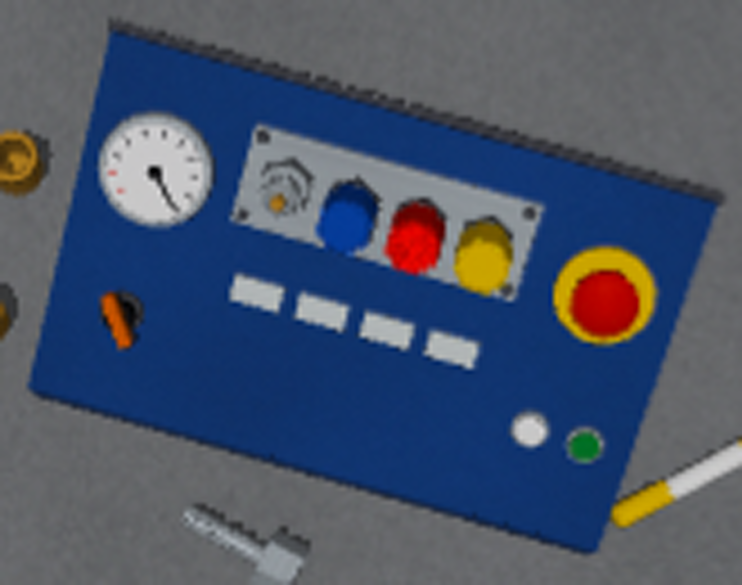

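View pics/c2.png

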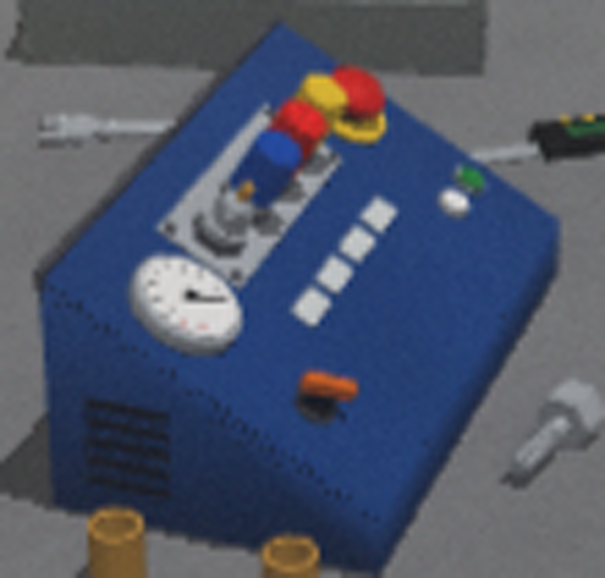

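Zoomed in, the open poppet tip shows at crop pixel (277,204) in the top view and (246,188) in the side view. The red cap top is at about (414,243) in the top view and (308,122) in the side view. The panel corners are clear.

```bash
cat > h.py <<'E'
import numpy as np,cv2
from bench import manip
from scipy.optimize import least_squares
C={n:{k:np.array(v) for k,v in manip.get_calibration(n).items()} for n in("side","top")}
def proj(n,X):
    c=C[n];p=c["R"]@np.asarray(X)+c["t"];s=p[:2]/p[2];s=s*(1+c["k1"]*(s@s))
    return (c["intrinsics"]@np.r_[s,1])[:2]
def tri(a,b): return least_squares(lambda X:np.r_[proj("top",X)-a,proj("side",X)-b],[.5,0,.15])
def pose(p):  # console pose -> R (cols: upslope, along row, normal), origin
    x,y,a=p[:3];c,s=np.cos(a),np.sin(a);Rz=np.array([[c,-s,0],[s,c,0],[0,0,1]])
    t=np.pi/6;Rp=np.array([[np.cos(t),0,-np.sin(t)],[0,1,0],[np.sin(t),0,np.cos(t)]])
    return Rz,Rz@Rp,np.array([x,y,0])
E
cat > m.py <<'E'
from h import *
T=lambda u,v:np.array([u,v])/4.5+[185,110]-[.39,.39]
S=lambda u,v:np.array([u,v])/5.5+[205,145]-[.41,.41]
tips={'open':(T(277,204),S(246,188)),'blue':(T(347,228),S(281,150)),'red':(T(414,245),S(308,122)),'yel':(T(484,264),S(326,95))}
for k,(a,b) in tips.items():
    r=tri(a,b);print(k,r.x.round(4),r.fun.round(2))
cor=[("top",T(112,30),(.1,.18,.16)),("top",T(720,202),(.1,-.18,.16)),("top",T(32,388),(-.1,.18,.045)),("top",T(597,548),(-.1,-.18,.045)),
 ("side",S(42,283),(.1,.18,.16)),("side",S(280,24),(.1,-.18,.16)),("side",S(558,222),(-.1,-.18,.045))]
def f(p):
    Rz,Rp,o=pose(p);out=[]
    for n,u,q in cor: out.append(proj(n,o+Rz@q)-u)
    for i,k in enumerate(('open','blue','red','yel')):
        h=.046 if k=='open' else .054
        X=o+Rz@[0,0,.1025]+Rp@[p[3],.06-.04*i,h]
        out+= [proj("top",X)-tips[k][0],proj("side",X)-tips[k][1]]
    return np.concatenate(out)
r=least_squares(f,[.5,0,-.26,0],loss='soft_l1');p=r.x
print(p.round(4),np.degrees(p[2]));print(f(p).round(1).reshape(-1,2).tolist())
Rz,Rp,o=pose(p)
for k,y,h in(('open_seat',.06,.016),('red_seat',-.02,.016),('red_top',-.02,.054)): print(k,(o+Rz@[0,0,.1025]+Rp@[p[3],y,h]).round(4))
print(Rp.round(4).tolist())
E
python3 m.py
```

```text
open [ 0.5734 -0.0332  0.1656] [-0.    0.06 -0.07 -0.02]
blue [ 0.5575 -0.0722  0.171 ] [-0.01  0.37 -0.46 -0.11]
red [ 0.5463 -0.1095  0.1717] [-0.02  0.84 -1.08 -0.25]
yel [ 0.5365 -0.1486  0.1705] [-0.01  0.47 -0.61 -0.14]
[ 0.5322 -0.0838 -0.2849  0.0541] -16.321801847195026
[[-0.2, -0.8], [0.1, -0.9], [-1.0, 0.2], [0.3, 1.0], [-0.5, -2.0], [-0.9, -1.3], [0.3, -0.8], [-0.1, 0.3], [0.3, -1.0], [-0.7, 0.1], [-0.4, -1.3], [-0.2, 0.7], [-0.9, -1.4], [-0.4, 0.8], [-0.0, -1.5]]
open_seat [ 0.5863 -0.0371  0.1434]
red_seat [ 0.5639 -0.1139  0.1434]
red_top [ 0.5456 -0.1086  0.1763]
[[0.8311, 0.281, -0.4798], [-0.2434, 0.9597, 0.1405], [0.5, 0.0, 0.866]]
```

```bash
cat > m2.py <<'E'
from h import *
exec(open('m.py').read().split("for k,(a,b)")[0].split("from h import *")[1])
t=np.load("pics/top0.npy");s=np.load("pics/side0.npy")
def cents(im,m,box,minA=8):
    x0,x1,y0,y1=box;mm=np.zeros(m.shape,np.uint8);mm[y0:y1,x0:x1]=m[y0:y1,x0:x1]
    n,_,st,ce=cv2.connectedComponentsWithStats(mm);return [(ce[i].round(2).tolist(),int(st[i,4])) for i in range(1,n) if st[i,4]>=minA]
def ch(im):
    i=im.astype(int);return i[...,0],i[...,1],i[...,2]
for n,im,b in(("top",t,(185,350,110,240)),("side",s,(205,315,145,250))):
    r,g,bl=ch(im)
    print(n,"red",cents(im,(r>180)&(g<60),b),"yel",cents(im,(r>160)&(g>130)&(bl<60),b),"blue",cents(im,(bl>130)&(r<40),b),"white",cents(im,(r>185)&(g>185)&(bl>185),b))
E
python3 m2.py
```

```text
top red [([276.22, 164.69], 89), ([319.31, 175.12], 52)] yel [([291.73, 168.74], 100), ([318.69, 172.99], 158), ([327.4, 221.69], 55)] blue [([261.05, 160.04], 97)] white [([218.71, 147.95], 291), ([302.36, 205.24], 25), ([341.77, 214.32], 53)]
side red [([269.29, 160.29], 28), ([260.27, 166.08], 26)] yel [([263.55, 161.35], 31), ([269.0, 168.5], 10)] blue [([255.04, 171.67], 24)] white [([287.44, 181.11], 9), ([273.3, 183.6], 10), ([269.4, 188.5], 10), ([239.23, 198.67], 132), ([265.36, 194.45], 11), ([261.0, 200.0], 13)]
```

```bash
cat > m3.py <<'E'
from h import *
exec(open('m.py').read().split("for k,(a,b)")[0].split("from h import *")[1])
P=[("top",T(277,204),.06,.046,1),("side",S(246,188),.06,.046,1),
("top",(261.05,160.04),.02,.054,1),("top",(276.22,164.69),-.02,.054,1),("top",(291.73,168.74),-.06,.054,1),
("side",(255.04,171.67),.02,.054,1),("side",(260.27,166.08),-.02,.054,1),("side",(263.55,161.35),-.06,.054,.5)]
cor=[("top",T(112,30),(.1,.18,.16)),("top",T(720,202),(.1,-.18,.16)),("top",T(32,388),(-.1,.18,.045)),("top",T(597,548),(-.1,-.18,.045)),
 ("side",S(42,283),(.1,.18,.16)),("side",S(280,24),(.1,-.18,.16)),("side",S(558,222),(-.1,-.18,.045))]
def f(p):
    Rz,Rp,o=pose(p);out=[];d={"top":p[4:6],"side":p[6:8]}
    for n,u,y,h,w in P: out.append(w*(proj(n,o+Rz@[0,0,.1025]+Rp@[p[3],y,h])+d[n]-u)/.4)
    for n,u,y in(("top",(218.71,147.95),.135),("side",(239.23,198.67),.135),("top",(319.31,175.12),-.135)):
        out.append((proj(n,o+Rz@[0,0,.1025]+Rp@[p[8],y,.028])+d[n]-u)/.7)
    for n,u,q in cor: out.append((proj(n,o+Rz@q)+d[n]-u)/1.)
    return np.concatenate(out+[p[4:8]/.7])
r=least_squares(f,[.53,-.08,-.28,.05,0,0,0,0,.05],loss='soft_l1');p=r.x
print(p.round(4),np.degrees(p[2]));print(f(p)[:-4].round(1).reshape(-1,2).tolist())
J=np.linalg.inv(r.jac.T@r.jac);print("sd",np.sqrt(np.diag(J))[:4].round(4))
Rz,Rp,o=pose(p)
for k,y,h in(('open_seat',.06,.016),('red_seat',-.02,.016),('red_top',-.02,.054)): print(k,(o+Rz@[0,0,.1025]+Rp@[p[3],y,h]).round(4))
np.savez("pose.npz",p=p,Rp=Rp,open=o+Rz@[0,0,.1025]+Rp@[p[3],.06,.016],red=o+Rz@[0,0,.1025]+Rp@[p[3],-.02,.016])
E
python3 m3.py
```

```text
[ 0.532  -0.0828 -0.2836  0.055   0.3145 -0.0025  0.0533  1.0033  0.0486] -16.249639012677445
[[-0.2, 0.0], [0.5, -0.1], [-0.1, 0.2], [0.4, -0.6], [0.1, 0.2], [0.3, -0.2], [-1.9, 0.7], [0.2, 0.0], [-0.7, -0.7], [0.5, -5.6], [0.7, 1.4], [-0.4, -0.6], [-0.1, -0.9], [-1.1, 0.4], [0.3, 1.0], [-0.3, -0.8], [-0.9, -0.2], [0.4, 0.3]]
sd [0.002  0.0021 0.0056 0.0015]
open_seat [ 0.5869 -0.0362  0.1439]
red_seat [ 0.5645 -0.1131  0.1439]
red_top [ 0.5463 -0.1077  0.1768]
```

```bash
cat >> h.py <<'E'
from scipy.spatial.transform import Rotation as Ro
def goto(y,h,dx=0,base="red"):
    """row numbers from measured pose to TCP at (dx, y, h) in red seat frame"""
    z=np.load("pose.npz");Rp=z["Rp"];R1=np.c_[Rp[:,1],Rp[:,0],-Rp[:,2]]
    s=manip.get_state();R0=np.array(s["ee_rot"]);p0=np.array(s["tool_pos"])
    t=z[base]+Rp@[dx,y,h]
    print("row",(R0.T@(t-p0)/.5).round(4).tolist(),(Ro.from_matrix(R0.T@R1).as_rotvec(True)/180).round(4).tolist())
def rep():
    z=np.load("pose.npz");Rp=z["Rp"];s=manip.get_state()
    R1=np.c_[Rp[:,1],Rp[:,0],-Rp[:,2]]
    print("t",round(s["clock"],2),"panel xyz mm",(Rp.T@(np.array(s["tool_pos"])-z["red"])*1e3).round(1),"F panel",(Rp.T@np.array(s["contact_force"])).round(1),"w",round(s["gripper_width"]*85,1),"g",round(s["grasp_force"],1),"rot err",Ro.from_matrix(R1.T@np.array(s["ee_rot"])).as_rotvec(True).round(2))
E
python3 -c "
from h import *
rep();goto(0,.091)"
```

```text
t 0.1 panel xyz mm [-440.9  499.8  363.6] F panel [ 0.3 -0.1  0.1] w 84.8 g 0.0 rot err [ 23.76  23.15 -86.78]
row [-1.0542, -0.9807, 0.0334] [-0.132, -0.1286, 0.4821]
```

Request:
move_arm([
  [-0.9,-0.84,0.03,-0.132,-0.129,0.482,0.1],
  [-0.9,-0.84,0.03,-0.132,-0.129,0.482,0.1],
  [-0.9,-0.84,0.03,-0.132,-0.129,0.482,0.1],
  [-0.9,-0.84,0.03,-0.132,-0.129,0.482,0.1],
  [-0.9,-0.84,0.03,-0.132,-0.129,0.482,0.1],
  [-0.9,-0.84,0.03,-0.132,-0.129,0.482,0.1],
  [-0.9,-0.84,0.03,-0.132,-0.129,0.482,0.1],
  [-0.9,-0.84,0.03,-0.132,-0.129,0.482,0.1],
  [-0.9,-0.84,0.03,-0.132,-0.129,0.482,0.1],
  [-0.9,-0.84,0.03,-0.132,-0.129,0.482,0.1],
  [-0.9,-0.84,0.03,-0.132,-0.129,0.482,0.1],
  [-0.9,-0.84,0.03,-0.132,-0.129,0.482,0.1],
], force=20)

```text
clock: 1.1
tool_pos: [0.411, 0.0888, 0.2268]
ee_rot: [[0.174, 0.87, 0.462], [0.984, -0.141, -0.105], [-0.026, 0.473, -0.881]]
contact_force: [1.6, 1.5, -0.4]
gripper_width: 0.898
grasp_force: 0.0
```

```bash
python3 -c "
from h import *
rep();goto(0,.091)"
```

```text
t 1.1 panel xyz mm [-135.1  150.9  173.7] F panel [ 0.8  1.8 -0.9] w 76.3 g 0.0 rot err [ 1.67  1.75 -6.15]
row [-0.334, 0.2406, 0.1483] [-0.0093, -0.0097, 0.0342]
```

Request:
move_arm([
  [-0.334,0.24,0.148,-0.0093,-0.0097,0.034,0.1],
  [-0.334,0.24,0.148,-0.0093,-0.0097,0.034,0.1],
  [-0.334,0.24,0.148,-0.0093,-0.0097,0.034,0.1],
  [-0.334,0.24,0.148,-0.0093,-0.0097,0.034,0.1],
  [-0.334,0.24,0.148,-0.0093,-0.0097,0.034,0.1],
  [-0.334,0.24,0.148,-0.0093,-0.0097,0.034,0.1],
  [-0.334,0.24,0.148,-0.0093,-0.0097,0.034,0.1],
  [-0.334,0.24,0.148,-0.0093,-0.0097,0.034,0.1],
  [-0.334,0.24,0.148,-0.0093,-0.0097,0.034,0.1],
  [-0.334,0.24,0.148,-0.0093,-0.0097,0.034,0.1],
])

```text
clock: 1.93
tool_pos: [0.5209, -0.0954, 0.2225]
ee_rot: [[0.271, 0.835, 0.479], [0.963, -0.234, -0.137], [-0.002, 0.498, -0.867]]
contact_force: [0.4, -0.2, -0.1]
gripper_width: 0.905
grasp_force: 0.0
```

```bash
python3 -c "
from h import *
rep();goto(0,.091);goto(0,.011)
for n in ('side','top'):
    im=manip.capture(n);np.save(f'pics/{n}1.npy',im)
    x,y=(205,120) if n=='side' else (200,90)
    cv2.imwrite(f'pics/{n}1.png',cv2.resize(im[y:y+110,x:x+140,::-1],None,fx=5,fy=5,interpolation=cv2.INTER_CUBIC))
"
```

```text
t 1.93 panel xyz mm [-1.3  4.7 91.5] F panel [ 0.3 -0.1 -0.3] w 77.0 g 0.0 rot err [ 0.13  0.17 -0.53]
row [-0.0095, 0.0024, 0.001] [-0.0007, -0.0009, 0.0029]
row [-0.0099, 0.0028, 0.161] [-0.0007, -0.0009, 0.0029]
```

View pics/side1.png

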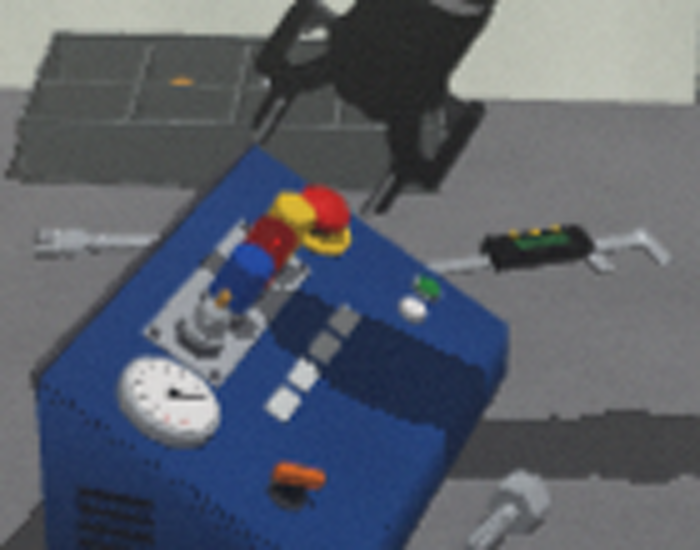

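The gripper straddles the red cap along the slope, with its tips at crop pixels (262,135) and (380,210). The cap at (272,245) sits between them. I'll descend.

Request:
move_arm([
  [-0.01,0.003,0.03,-0.0007,-0.0009,0.003,0.1],
  [-0.01,0.003,0.07,-0.0007,-0.0009,0.003,0.1],
  [-0.01,0.003,0.11,-0.0007,-0.0009,0.003,0.1],
  [-0.01,0.003,0.14,-0.0007,-0.0009,0.003,0.1],
  [-0.01,0.003,0.161,-0.0007,-0.0009,0.003,0.1],
  [-0.01,0.003,0.161,-0.0007,-0.0009,0.003,0.1],
  [-0.01,0.003,0.161,-0.0007,-0.0009,0.003,0.3],
  [-0.01,0.003,0.161,-0.0007,-0.0009,0.003,0.4],
  [-0.01,0.003,0.161,-0.0007,-0.0009,0.003,0.5],
  [-0.01,0.003,0.161,-0.0007,-0.0009,0.003,0.5],
])

```text
clock: 2.87
tool_pos: [0.5603, -0.1135, 0.1551]
ee_rot: [[0.283, 0.829, 0.482], [0.959, -0.245, -0.141], [0.002, 0.502, -0.865]]
contact_force: [0.7, 0.1, -0.4]
gripper_width: 0.497
grasp_force: 0.0
```

```bash
python3 -c "
from h import *
rep();goto(0,.011)
for n in ('side','top'):
    im=manip.capture(n);np.save(f'pics/{n}2.npy',im)
    x,y=(205,120) if n=='side' else (210,110)
    cv2.imwrite(f'pics/{n}2.png',cv2.resize(im[y:y+100,x:x+110,::-1],None,fx=5,fy=5,interpolation=cv2.INTER_CUBIC))
"
```

```text
t 2.87 panel xyz mm [ 2.2 -1.6 11.7] F panel [ 0.4  0.3 -0.6] w 42.2 g 0.0 rot err [-0.15 -0.01  0.2 ]
row [0.0033, -0.0044, 0.0013] [0.0008, 0.0001, -0.0011]
```

View pics/side2.png

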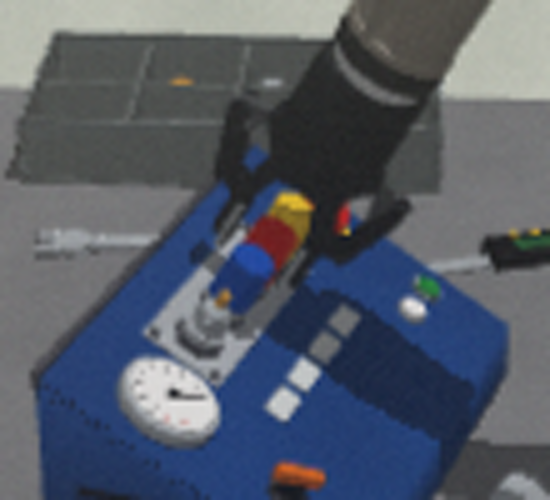

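The fingers at (238,215) and (300,265) lie either side of the red cap at (270,240). I'll centre on it and close gently.

Request:
move_arm([
  [0.003,-0.0044,0.001,0.0008,0,-0.001,0.5],
  [0.003,-0.0044,0.001,0.0008,0,-0.001,0.5],
  [0.003,-0.0044,0.001,0.0008,0,-0.001,0.6],
  [0.003,-0.0044,0.001,0.0008,0,-0.001,0.7],
  [0.003,-0.0044,0.001,0.0008,0,-0.001,0.8],
  [0.003,-0.0044,0.001,0.0008,0,-0.001,0.8],
  [0.003,-0.0044,0.001,0.0008,0,-0.001,0.8],
], force=20)

```text
clock: 3.55
tool_pos: [0.5586, -0.1118, 0.1526]
ee_rot: [[0.281, 0.832, 0.478], [0.96, -0.243, -0.141], [-0.001, 0.498, -0.867]]
contact_force: [-4.1, 2.5, 4.4]
gripper_width: 0.347
grasp_force: 22.0
```

```bash
python3 -c "
from h import *
rep();print(manip.get_state()['wrist_torque'])"
```

```text
t 3.55 panel xyz mm [-0.9 -0.5 10.5] F panel [-1.8  1.3  6.1] w 29.5 g 22.0 rot err [ 0.1  -0.08  0.02]
[0.35344313 0.8055262  0.0507091 ]
```

Request:
move_arm([
  [0,0,0,0,0,0,0.9],
  [0,0,0,0,0,0,0.9],
  [0,0,0,0,0,0,0.9],
  [0,0,-0.006,0,0,0,0.9],
  [0,0,-0.012,0,0,0,0.9],
  [0,0,-0.02,0,0,0,0.9],
  [0,0,-0.03,0,0,0,0.9],
  [0,0,-0.045,0,0,0,0.9],
  [0,0,-0.07,0,0,0,0.9],
  [0,0,-0.1,0,0,0,0.9],
  [0,0,-0.12,0,0,0,0.9],
  [0,0,-0.12,0,0,0,0.9],
], force=60)

```text
clock: 4.55
tool_pos: [0.531, -0.1034, 0.2066]
ee_rot: [[0.28, 0.83, 0.482], [0.96, -0.243, -0.139], [0.002, 0.502, -0.865]]
contact_force: [0.2, 0.1, -0.1]
gripper_width: 0.339
grasp_force: 62.0
```

```bash
python3 -c "
from h import *
rep()
for n in ('side','top'):
    im=manip.capture(n);np.save(f'pics/{n}3.npy',im)
    x,y=(205,110) if n=='side' else (210,110)
    cv2.imwrite(f'pics/{n}3.png',cv2.resize(im[y:y+110,x:x+110,::-1],None,fx=5,fy=5,interpolation=cv2.INTER_CUBIC))
goto(.08,.07)
"
```

```text
t 4.55 panel xyz mm [ 1.2 -0.1 71.7] F panel [ 0.1  0.1 -0.2] w 28.8 g 62.0 rot err [-0.12  0.08  0.06]
row [0.1603, 0.0004, 0.0011] [-0.0001, 0.0, -0.0002]
```

View pics/side3.png

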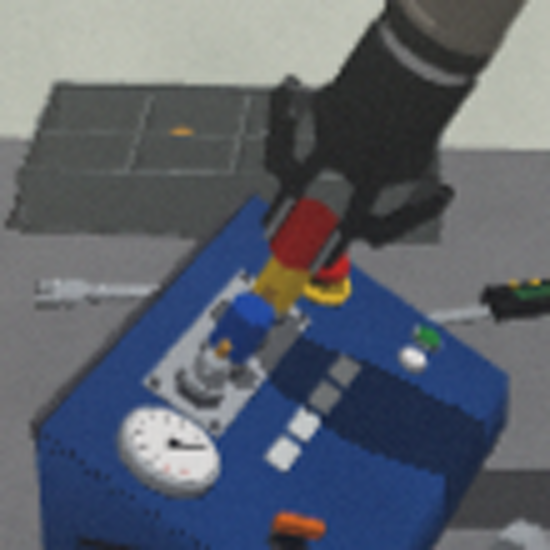

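The red cap is off and held in the jaws at about (305,232). Blue and yellow are still on. I'll shift 80 mm along the row.

Request:
move_arm([
  [0.03,-0.002,0,0,0,0,0.9],
  [0.06,-0.004,0,0,0,0,0.9],
  [0.09,-0.004,0,0,0,0,0.9],
  [0.12,-0.004,0,0,0,0,0.9],
  [0.145,-0.004,0,0,0,0,0.9],
  [0.159,-0.004,0,0,0,0,0.9],
  [0.159,-0.004,0,0,0,0,0.9],
  [0.159,-0.004,0,0,0,0,0.9],
  [0.159,-0.004,0,0,0,0,0.9],
  [0.159,-0.004,0,0,0,0,0.9],
])

```text
clock: 5.48
tool_pos: [0.5504, -0.0281, 0.2032]
ee_rot: [[0.283, 0.832, 0.478], [0.959, -0.245, -0.142], [-0.002, 0.498, -0.867]]
contact_force: [0.4, 1.3, -0.4]
gripper_width: 0.342
grasp_force: 62.0
```

```bash
python3 -c "
from h import *
rep()
goto(.0795,.07,-.0009)
for n in ('side','top'):
    im=manip.capture(n);np.save(f'pics/{n}4.npy',im)
a=np.load('pics/side4.npy')[110:220,205:280,::-1];b=np.load('pics/top4.npy')[110:220,215:290,::-1]
cv2.imwrite('pics/c4.png',cv2.resize(np.hstack([a,b]),None,fx=5,fy=5,interpolation=cv2.INTER_CUBIC))
rep()
"
```

```text
t 5.48 panel xyz mm [-2.6 77.6 70.1] F panel [-0.2  1.3 -0.4] w 29.0 g 62.0 rot err [ 0.1  -0.17  0.12]
row [0.0038, 0.0035, 0.0002] [-0.0006, 0.0009, -0.0007]
t 5.58 panel xyz mm [-2.5 78.  70.2] F panel [-0.4  0.5 -0. ] w 29.1 g 62.0 rot err [ 0.08 -0.13  0.11]
```

View pics/c4.png

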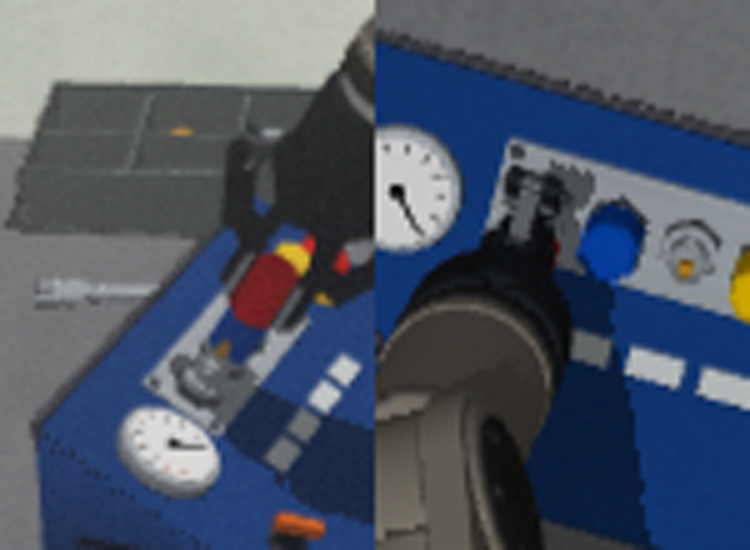

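The cap hangs above the open coupler: side crop (265,290), with the tip at (222,350). The freed coupler's poppet is visible in the top half at (685,268). I'll use both tips in the top view to check the row direction.

```bash
python3 -c "
from h import *
def tip(im,x0,y0,x1,y1):
    h=cv2.cvtColor(im[y0:y1,x0:x1],cv2.COLOR_RGB2HSV);m=((h[...,0]>10)&(h[...,0]<24)&(h[...,1]>120)).astype(np.uint8)
    M=cv2.moments(m,True);return np.array([M['m10']/M['m00']+x0,M['m01']/M['m00']+y0]),M['m00']
a,n=tip(np.load('pics/top0.npy'),240,145,254,160);b,m=tip(np.load('pics/top4.npy'),270,155,284,170);print(a,n,b,m)
z=np.load('pose.npz');Rp=z['Rp']
pa=proj('top',z['open']+Rp@[0,0,.03]);pb=proj('top',z['red']+Rp@[0,0,.03]);print(pa,pb,'diff meas',b-a,'model',pb-pa)
rep();goto(.0795,.07,-.0009)"
```

```text
[246.22222222 154.66666667] 9.0 [276.625 163.25 ] 8.0
[245.75131054 154.95339309] [276.26405469 163.56185723] diff meas [30.40277778  8.58333333] model [30.51274415  8.60846414]
t 5.58 panel xyz mm [-2.5 78.  70.2] F panel [-0.4  0.5 -0. ] w 29.1 g 62.0 rot err [ 0.08 -0.13  0.11]
row [0.003, 0.0032, 0.0005] [-0.0005, 0.0007, -0.0006]
```

Request:
move_arm([
  [0.003,0.0032,0.02,-0.0005,0.0007,-0.0006,0.9],
  [0.003,0.0032,0.04,-0.0005,0.0007,-0.0006,0.9],
  [0.003,0.0032,0.06,-0.0005,0.0007,-0.0006,0.9],
  [0.003,0.0032,0.07,-0.0005,0.0007,-0.0006,0.9],
  [0.003,0.0032,0.07,-0.0005,0.0007,-0.0006,0.9],
  [0.003,0.0032,0.07,-0.0005,0.0007,-0.0006,0.9],
  [0.003,0.0032,0.07,-0.0005,0.0007,-0.0006,0.9],
  [0.003,0.0032,0.07,-0.0005,0.0007,-0.0006,0.9],
])

```text
clock: 6.25
tool_pos: [0.5694, -0.0306, 0.1745]
ee_rot: [[0.278, 0.831, 0.481], [0.961, -0.241, -0.139], [0.0, 0.501, -0.866]]
contact_force: [0.4, 0.6, 0.9]
gripper_width: 0.343
grasp_force: 62.1
```

```bash
python3 -c "
from h import *
rep();goto(.0795,.022,-.0009)"
```

```text
t 6.25 panel xyz mm [-0.6 80.5 35.7] F panel [0.6 0.7 0.7] w 29.1 g 62.1 rot err [-0.06  0.07 -0.07]
row [-0.002, -0.0007, 0.0274] [0.0003, -0.0004, 0.0004]
```

Request:
move_arm([
  [-0.002,-0.0007,0.005,0,0,0,0.9],
  [-0.002,-0.0007,0.01,0,0,0,0.9],
  [-0.002,-0.0007,0.015,0,0,0,0.9],
  [-0.002,-0.0007,0.02,0,0,0,0.9],
  [-0.002,-0.0007,0.024,0,0,0,0.9],
  [-0.002,-0.0007,0.024,0,0,0,0.9],
  [-0.002,-0.0007,0.024,0,0,0,0.9],
])

```text
clock: 6.83
tool_pos: [0.5744, -0.0334, 0.1632]
ee_rot: [[0.279, 0.832, 0.48], [0.96, -0.241, -0.14], [-0.001, 0.5, -0.866]]
contact_force: [0.7, 0.3, -0.8]
gripper_width: 0.341
grasp_force: 62.1
```

```bash
python3 -c "
from h import *
rep();goto(.0795,.022,-.0009);print(manip.get_state()['wrist_torque'])"
```

```text
t 6.83 panel xyz mm [-1.5 79.2 23.1] F panel [ 0.1  0.4 -1. ] w 29.0 g 62.1 rot err [ 0.   -0.01 -0.09]
row [0.0006, 0.0011, 0.0022] [-0.0, 0.0, 0.0005]
[ 0.10557239  0.55005247 -0.01748121]
```

Request:
move_arm([
  [0.0006,0.001,0.004,0,0,0,0.9],
  [0.0006,0.001,0.008,0,0,0,0.9],
  [0.0006,0.001,0.012,0,0,0,0.9],
  [0.0006,0.001,0.016,0,0,0,0.9],
  [0.0006,0.001,0.02,0,0,0,0.9],
  [0.0006,0.001,0.024,0,0,0,0.9],
  [0.0006,0.001,0.026,0,0,0,0.9],
  [0.0006,0.001,0.026,0,0,0,0.9],
])

```text
clock: 7.5
tool_pos: [0.5811, -0.0349, 0.1526]
ee_rot: [[0.279, 0.832, 0.48], [0.96, -0.241, -0.139], [0.0, 0.5, -0.866]]
contact_force: [-6.2, 1.2, 7.0]
gripper_width: 0.338
grasp_force: 63.6
```

```bash
python3 -c "
from h import *
rep()"
```

```text
t 7.5 panel xyz mm [-0.8 79.7 10.5] F panel [-1.9 -0.6  9.2] w 28.8 g 63.6 rot err [ 0.02  0.04 -0.07]
```

Request:
move_arm([
  [0,0,0.002,0,0,0,0.9],
  [0,0,0.004,0,0,0,0.9],
  [0,0,0.005,0,0,0,0.9],
  [0,0,0.005,0,0,0,0.9],
])

```text
clock: 7.83
tool_pos: [0.5814, -0.0349, 0.1522]
ee_rot: [[0.279, 0.833, 0.478], [0.96, -0.243, -0.136], [0.003, 0.497, -0.868]]
contact_force: [-31.6, 5.0, 38.8]
gripper_width: 0.343
grasp_force: 68.7
```

```bash
python3 -c "
from h import *
rep()"
```

```text
t 7.83 panel xyz mm [-0.8 79.8 10. ] F panel [-8.1 -4.1 49.5] w 29.1 g 68.7 rot err [0.17 0.17 0.03]
```

Request:
move_arm([
  [0,0,-0.004,0,0,0,0.9],
  [0,0,-0.005,0,0,0,0.9],
  [0,0,-0.005,0,0,0,0.5],
  [0,0,-0.005,0,0,0,0.3],
  [0,0,-0.005,0,0,0,0.2],
  [0,0,-0.005,0,0,0,0.2],
  [0,0,-0.03,0,0,0,0.2],
  [0,0,-0.08,0,0,0,0.2],
  [0,0,-0.13,0,0,0,0.2],
  [0,0,-0.16,0,0,0,0.5],
  [0,0,-0.16,0,0,0,1],
  [0,0,-0.16,0,0,0,1],
], force=20)

```text
clock: 8.83
tool_pos: [0.5444, -0.0231, 0.22]
ee_rot: [[0.277, 0.831, 0.482], [0.961, -0.24, -0.137], [0.002, 0.501, -0.865]]
contact_force: [-0.1, -0.2, -0.9]
gripper_width: 0.381
grasp_force: 0.0
```

```bash
python3 -c "
from h import *
rep()
for n in ('side','top'):
    im=manip.capture(n);np.save(f'pics/{n}5.npy',im)
a=np.load('pics/side5.npy')[110:220,205:280,::-1];b=np.load('pics/top5.npy')[110:220,225:300,::-1]
cv2.imwrite('pics/c5.png',cv2.resize(np.hstack([a,b]),None,fx=5,fy=5,interpolation=cv2.INTER_CUBIC))
goto(0,.06,-.0009)
"
```

```text
t 8.83 panel xyz mm [-0.5 80.8 88.1] F panel [-0.5 -0.2 -0.8] w 32.4 g 0.0 rot err [-0.07  0.2  -0.11]
row [-0.1591, 0.0011, 0.0544] [-0.0003, 0.0001, 0.0006]
```

View pics/c5.png

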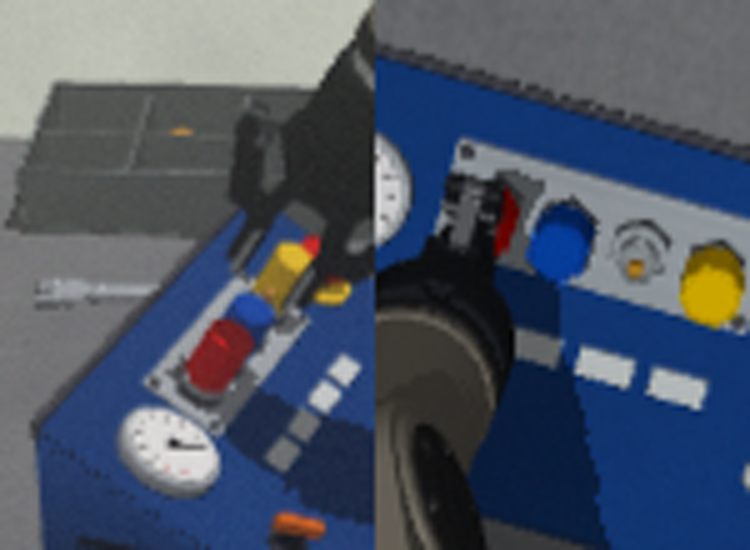

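The red cap stands on the formerly open coupler (side 220,358). Blue and yellow are in place, and the freed poppet is out at (637,268) in the top half. I'll go over it with the jaws shut.

Request:
move_arm([
  [-0.04,0.001,0,0,0,0,1],
  [-0.08,0.001,0,0,0,0,1],
  [-0.12,0.001,0,0,0,0,1],
  [-0.15,0.001,0.01,0,0,0,1],
  [-0.159,0.001,0.03,0,0,0,1],
  [-0.159,0.001,0.054,0,0,0,1],
  [-0.159,0.001,0.064,0,0,0,1],
  [-0.159,0.001,0.064,0,0,0,1],
  [-0.159,0.001,0.064,0,0,0,1],
  [-0.159,0.001,0.064,0,0,0,1],
])

```text
clock: 9.77
tool_pos: [0.5374, -0.1054, 0.1918]
ee_rot: [[0.279, 0.832, 0.48], [0.96, -0.241, -0.141], [-0.002, 0.5, -0.866]]
contact_force: [0.0, -0.5, -0.5]
gripper_width: 0.0
grasp_force: 0.0
```

```bash
python3 -c "
from h import *
rep();goto(0,.038,-.0009)"
```

```text
t 9.77 panel xyz mm [-0.4 -0.2 55.6] F panel [-0.1 -0.5 -0.5] w 0.0 g 0.0 rot err [ 0.   -0.07 -0.11]
row [0.0005, -0.001, 0.0352] [-0.0, 0.0004, 0.0006]
```

Next, approach contact and push a few mm.

Request:
move_arm([
  [0.0005,-0.001,0.01,0,0,0,1],
  [0.0005,-0.001,0.02,0,0,0,1],
  [0.0005,-0.001,0.03,0,0,0,1],
  [0.0005,-0.001,0.036,0,0,0,1],
  [0.0005,-0.001,0.04,0,0,0,1],
  [0.0005,-0.001,0.04,0,0,0,1],
  [0.0005,-0.001,0.04,0,0,0,1],
])

```text
clock: 10.35
tool_pos: [0.5469, -0.1071, 0.1747]
ee_rot: [[0.278, 0.832, 0.48], [0.961, -0.241, -0.139], [0.0, 0.5, -0.866]]
contact_force: [-3.2, 1.7, 3.9]
gripper_width: -0.002
grasp_force: 2.4
```

```bash
python3 -c "
from h import *
rep()"
```

```text
t 10.35 panel xyz mm [-0.7  0.8 36. ] F panel [-1.1  0.7  5.2] w -0.2 g 2.4 rot err [-0.    0.07 -0.09]
```

Request:
move_arm([
  [0,0,0.003,0,0,0,1],
  [0,0,0.006,0,0,0,1],
  [0,0,0.009,0,0,0,1],
  [0,0,0.011,0,0,0,1],
  [0,0,0.0125,0,0,0,1],
  [0,0,0.0125,0,0,0,1],
  [0,0,0.0125,0,0,0,1],
])

```text
clock: 10.93
tool_pos: [0.5499, -0.108, 0.1692]
ee_rot: [[0.278, 0.832, 0.48], [0.961, -0.241, -0.139], [0.0, 0.5, -0.866]]
contact_force: [-5.6, 1.5, 7.3]
gripper_width: -0.0
grasp_force: 4.7
```

```bash
python3 -c "
from h import *
rep()"
```

```text
t 10.93 panel xyz mm [-0.7  0.8 29.7] F panel [-1.3 -0.1  9.2] w -0.0 g 4.7 rot err [-0.    0.07 -0.09]
```

Request:
move_arm([
  [0,0,0.002,0,0,0,1],
  [0,0,0.0035,0,0,0,1],
  [0,0,0.0035,0,0,0,1],
  [0,0,0.0035,0,0,0,1],
])

```text
clock: 11.27
tool_pos: [0.5506, -0.1082, 0.1684]
ee_rot: [[0.278, 0.832, 0.48], [0.961, -0.242, -0.137], [0.002, 0.499, -0.867]]
contact_force: [-19.3, 5.4, 24.6]
gripper_width: 0.0
grasp_force: 15.8
```

```bash
python3 -c "
from h import *
rep()"
```

```text
t 11.27 panel xyz mm [-0.5  0.8 28.6] F panel [-5.1 -0.2 31.3] w 0.0 g 15.8 rot err [ 0.07  0.16 -0.03]
```

The poppet is on its hard stop at 31 N. I'll retreat.

Request:
move_arm([
  [0,0,-0.004,0,0,0,1],
  [0,0,-0.012,0,0,0,1],
  [0,0,-0.03,0,0,0,1],
  [0,0,-0.08,0,0,0,1],
  [0,0,-0.14,0,0,0,1],
  [0,0,-0.2,0,0,0,1],
  [0,0,-0.26,0,0,0,1],
  [0,0,-0.32,0,0,0,1],
  [0,0,-0.36,0,0,0,1],
  [0,0,-0.36,0,0,0,1],
  [0,0,-0.36,0,0,0,1],
  [0,0,-0.36,0,0,0,1],
])

```text
clock: 12.27
tool_pos: [0.4644, -0.0856, 0.3243]
ee_rot: [[0.283, 0.829, 0.482], [0.959, -0.244, -0.142], [-0.0, 0.502, -0.865]]
contact_force: [-0.1, -0.6, -0.1]
gripper_width: 0.004
grasp_force: 0.0
```

```bash
python3 -c "
from h import *
rep()
for n in ('side','top'):
    im=manip.capture(n);np.save(f'pics/{n}6.npy',im)
a=np.load('pics/side6.npy')[130:230,205:280,::-1];b=np.load('pics/top6.npy')[120:220,225:300,::-1]
cv2.imwrite('pics/c6.png',cv2.resize(np.hstack([a,b]),None,fx=5,fy=5,interpolation=cv2.INTER_CUBIC))
s=np.load('pics/side6.npy').astype(int);m=((s[...,0]>70)&(s[...,1]<45)&(s[...,2]<45)).astype(np.uint8)
n,l,st,ce=cv2.connectedComponentsWithStats(m[130:230,205:290]);print([(st[i].tolist()) for i in range(1,n) if st[i,4]>10])
z=np.load('pose.npz')
for h in(0,.038,.048): print(h,proj('side',z['open']+z['Rp']@[0,0,h])+[0,1])
"
```

```text
t 12.27 panel xyz mm [  0.3  -1.6 208.1] F panel [ 0.1 -0.6 -0.1] w 0.3 g 0.0 rot err [-0.16 -0.1   0.15]
[[61, 28, 8, 9, 32], [37, 44, 13, 14, 103]]
0 [245.28304493 185.1568137 ]
0.038 [250.59492674 177.00503309]
0.048 [252.01811845 174.82107134]
```

View pics/c6.png

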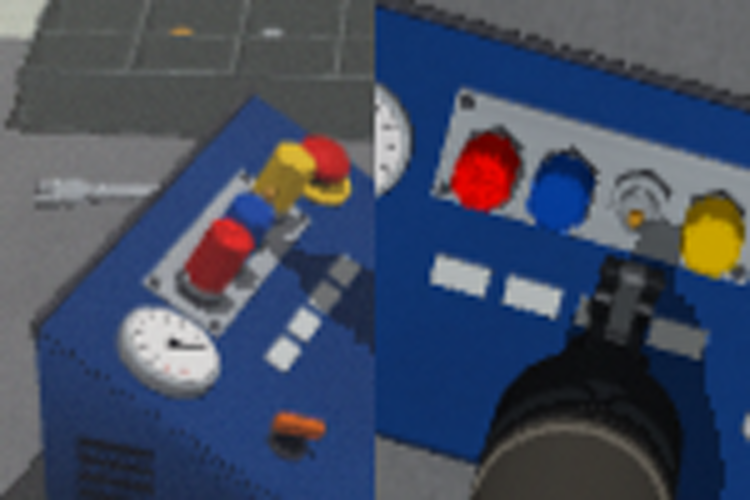

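```bash
python3 -c "
from h import *
z=np.load('pose.npz');s=np.load('pics/top6.npy').astype(int);m=((s[...,0]>180)&(s[...,1]<60)).astype(np.uint8)[140:175,232:256]
M=cv2.moments(m,True);print('meas',M['m10']/M['m00']+232,M['m01']/M['m00']+140,M['m00'])
for h in(.035,.038,.043):print(h,proj('top',z['open']+z['Rp']@[0,0,h])+[.31,0])
s=np.load('pics/side6.npy').astype(int);m=((s[...,0]>180)&(s[...,1]<60)).astype(np.uint8)[165:195,240:262]
M=cv2.moments(m,True);print('side top',M['m10']/M['m00']+240,M['m01']/M['m00']+165,M['m00'])
"
```

```text
meas 245.68235294117648 155.9294117647059 85.0
0.035 [245.82005191 155.48642915]
0.038 [245.67442421 155.80817449]
0.043 [245.43024278 156.3476546 ]
side top 251.0 176.58620689655172 29.0
```

```bash
python3 -c "
from bench import manip
print(manip.finish_job())"
```

```text
the job is handed in; nothing more can be done
None
```

I pulled the red cap off and pressed it onto the open coupler to a hard stop, pushed the freed coupler's poppet fully in and let it spring back out, and handed the job in with 12.3 s on the clock; blue and yellow stayed on, and the peak force I read was about 50 N, pressing the cap home.

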